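Face a clamped car lamp to the light meter and lock the turntable

ROBOT

A 6-joint arm with a two-finger parallel gripper is mounted at the origin on the work surface. World frame = base frame: x ahead of the robot, y to its left, z up, the work surface at z = 0. Lengths are in m, angles in degrees, forces in N, time in s.
With the tool pointing down it reaches from about 0.4 to 0.825 m from the base axis. Payload 7 kg.
Tool frame: the origin (TCP) lies at the very end of the fingers, on their centre line; the grasp point (between the pads) lies 19 mm behind it (ctrl.tcp_to_grasp is the distance from the TCP to the grasp point, in m); z points along the fingers, x is the direction in which the jaws open and shut, and the axes are right-handed (so a half turn about z gives the same grasp; the last joint's range is limited). The gripper opens to 88 mm and grips with 3 to 60 N. Pads are 19 mm wide; open, the fingers measure 130 mm over their backs; the gripper's body (78 mm by 193 mm) begins 47 mm behind the grasp point.
Start: joints at [79.819, 20.546, 0.682, 0, -70.136, -16.507], TCP at [0.303, 0.603, 0.227] pointing down, gripper open.
Joint ranges: [-176.03, 176.03], [-82.01, 121.73], [-58.28, 71.71], [-173.87, 95.51], [-174.79, -0.11], [-173.66, 173.66]. Speed limits (degrees/s): [136.94, 136.94, 172.46, 180, 180, 180].

INTERFACE

Orientations are given as [roll, pitch, yaw] about the fixed x, y, z axes, in that order (R = Rz(yaw) Ry(pitch) Rx(roll)).
In Python, from plant import sensors, vision, ticket, ctrl gives the robot as it stands. The module is installed in compiled form; this text tells all that it offers.
- The arm moves only by the tool drive_tool, never from a script. Its argument "moves" is a list of rows, each a list of 6 numbers: the shift along the tool's x, y, z in units of 0.15 m (1.0 is 0.15 m), then the turn, a rotation vector about the tool's x, y, z in units of 60 degrees (1.0 is 60 degrees). In form: [[dx, dy, dz, rx, ry, rz], ...]. A call has 1 to 8 rows; each row is the pose to reach, as a shift and turn from the pose measured when the call began, along the tool's axes at that moment; what a row does not reach only later rows make up. A row lasts 1/10 s, in which the tool goes at most 50 mm and 8.59 degrees, less where a joint would pass 70% of its speed; a pose out of reach is approached as far as the arm can. A call with a number of a shift or a turn outside -1 to 1 is refused whole. A call with a gripper value outside its range is refused whole. "fingers" is the opening, from -1 (shut) to 1 (fully open), set as the call begins (left out, the last holds). The fingers move at their own pace and stop on an object; the grip force is fixed at half the most. Time passes only in rows, so rows that repeat a pose let the fingers close. It gives the time, the measured TCP pose, the force and the opening at its end, in the units of the state.
- sensors.get_obs(): the state, without advancing time (a new reading comes with each control period).
- vision.snapshot(name): name is "side" or "top" or "wrist"; returns a dict with "pixels" (400x640x3 uint8, red, green, blue), "fx", "fy", "cx", "cy" (pixels), "R" (3x3) and "t" (3): a world point X has camera coordinates R X + t. Camera axes: x right, y down, z forward; pixel columns grow to the right and rows downward; lengths in m; the calibration is good to about 2 mm. A picture is of the moment at which its call begins. There is no depth.
- ticket.close_job(): hands the job in, once; it reports no verdict.
The state is a dict: "clock": time; "joint_pos": joint angles; "qvel": joint speeds; "tau": joint torques, N m; "tool_pos": TCP position; "orientation": TCP orientation; "force": force on the tool from outside, world axes, zero at the start; "moment": the same for the moment, N m; "opening": finger opening in m.
Only numpy, scipy, OpenCV 4.12 (cv2) and the standard library are available. Lean on these libraries where they do the work, as an engineer would, in place of code of your own. Each camera call takes 0.05 s, during which the arm holds its last target.

TASK

Turn the click-stop turntable until the lens of the car lamp clamped on it faces the light meter (the post with the white ball) squarely, and let it settle in that click stop. Then push the black-knobbed lock bolt fully home so that the turntable is locked there. Do not shift the light meter or the other things on the bench.

Things in the scene. Friction and masses are not known exactly. Their poses are not given: they have to be found in the camera images.
- axis (a point): Centre of the turntable's aluminium deck (diameter 240), on its upper face 52 above the bench, on the vertical turning axis. The frame belongs to the fixed grey round base (diameter 320, 12 high; position and angle on the bench vary) and does not turn with the deck; z up. A small grey housing, 42 high, stands at the base's -x edge, just outside the deck.
- lens (a point): Centre of the lens of the black rectangular lamp clamped on the deck, 92 above the bench, 38 from the turning axis; x points straight out of the lens, z up; turns with the deck. Lamp 130 wide (y), 85 deep with the cap behind, top 124 above the bench. The lens is the broad pale ribbed face; the back is narrower, black, with a round grey bulb cap.
- turntable (a joint): Deck angle in its base, rad, growing anticlockwise from above; 0 = lens facing along the base's x. Click stops at multiples of 0.524 (30 degrees): within about 13 degrees of a stop a spring draws the deck into it; about 10 N on a peg carries it on to the next. Starts with the lens within about 45 degrees of the base's -x; turns either way.
- peg0 (a point): Top centre of one of four upright steel pegs on the deck for pushing it round: diameter 14, 55 tall, from the deck (52 above the bench) to 107; 108 from the turning axis, 45 degrees anticlockwise from the lens direction, clear of the lamp.
- peg1 (a point): Top centre of one of four upright steel pegs on the deck for pushing it round: diameter 14, 55 tall, from the deck (52 above the bench) to 107; 108 from the turning axis, 135 degrees anticlockwise from the lens direction, clear of the lamp.
- peg2 (a point): Top centre of one of four upright steel pegs on the deck for pushing it round: diameter 14, 55 tall, from the deck (52 above the bench) to 107; 108 from the turning axis, 225 degrees anticlockwise from the lens direction, clear of the lamp.
- peg3 (a point): Top centre of one of four upright steel pegs on the deck for pushing it round: diameter 14, 55 tall, from the deck (52 above the bench) to 107; 108 from the turning axis, 315 degrees anticlockwise from the lens direction, clear of the lamp.
- bolt_knob (a point): Top centre of the lock bolt's upright black knob (diameter 24, from 50 to 90 above the bench, on a 12 neck). The bolt slides level, straight towards the turning axis, on the base's -90 degree (-y) side; the knob is 185 from the axis with the bolt fully open, 155 fully home. Under the knob the bolt and its guide reach up to 34 above the bench.
- bolt (a joint): Travel of the lock bolt, m: 0 fully open, 0.030 fully home against its stop. Starts open or nearly so; about 3 N moves it, it stays where it is left. Its nose enters a gap below the deck only when the deck sits in a click stop; the deck is then locked.
- dome (a point): Centre of the white ball (diameter 48) on the light meter: a black round foot (diameter 72) and thin steel stem, loose on the bench; ball centre 98, top 122 above the bench. It stands 210 from the turning axis, in the base's direction -30, +30 or +90 degrees (can and jar stand in the other two), so one click stop points the lens right at it.
- can: Bare aluminium can, diameter 60, 115 tall; origin under its centre. Bystander.
- jar: Jar with a paper label, diameter 72, 85 tall; origin under its centre. Bystander.
- round_lamp: Loose round headlamp lying lens up, diameter 148, 82 high; origin under its centre. Bystander.
- screwdriver: Screwdriver with a black handle, 200 long, lying on the bench. Bystander.
Mind the look-alikes: they are no part of the job. What is shaped like the part that bears dome but pink is not meant.

How it is judged:
By the outcome, as a careful person would: the job done as asked, in the order asked, and still so for the second after the job is handed in, with the robot touching nothing.
It also fails if it takes over 58 s, if anything falls off the work surface, if the arm or the gripper's body presses on something with over 40 N, if the wrist force passes 120 N, or if a joint passes its speed limit or range.

## Working session

There is one attempt and no reset: what is moved stays moved. The work goes in short steps, Python scripts to look and compute and a tool call to move; the robot and the scene stay as the last step left them, time stands still between calls to the robot, and variables do not carry over. Pictures are saved under pics/ and viewed, and the job is handed in when it is done.

Besides the shell and the picture viewer there is one more tool, called after ">>>" as name(argument=value, ...), one argument or row to a line, values as JSON. drive_tool: Moves the arm, as the interface text tells. Shifts and turns lie within -1 to 1; 1 stands for 0.15 m of shift or 60 degrees of turn. Its arguments: {"type":"object","properties":{"moves":{"type":"array"},"fingers":{"type":"number"}},"required":["moves"]}

```bash
mkdir -p pics; cat > h.py <<'E'
import numpy as np,cv2,pickle
from plant import sensors,vision,ticket,ctrl
def snap(n,f):
    s=vision.snapshot(n); cv2.imwrite(f'pics/{f}.png',s['pixels'][:,:,::-1]); pickle.dump(s,open(f'pics/{f}.pkl','wb')); return s
def load(f): return pickle.load(open(f'pics/{f}.pkl','rb'))
def ray(s,u,v,z):
    R=np.array(s['R']);t=np.array(s['t']);c=-R.T@t
    d=R.T@np.array([(u-s['cx'])/s['fx'],(v-s['cy'])/s['fy'],1]); return c+d*(z-c[2])/d[2]
def proj(s,X):
    p=np.array(s['R'])@np.array(X)+np.array(s['t']); return s['fx']*p[0]/p[2]+s['cx'],s['fy']*p[1]/p[2]+s['cy']
def crop(f,x0,y0,x1,y1,k,o):
    im=cv2.imread(f'pics/{f}.png')[y0:y1,x0:x1]; cv2.imwrite(f'pics/{o}.png',cv2.resize(im,None,fx=k,fy=k,interpolation=cv2.INTER_CUBIC))
E
python3 - <<'E'
from h import *
for n in ['top','side','wrist']:
    s=snap(n,n+'0'); print(n,s['fx'],-np.array(s['R']).T@s['t'])
print(sensors.get_obs())
E
```

```text
top 438.65714067835665 [0.29905377 0.00364536 1.32749451]
side 422.3329287117755 [ 0.20674894 -0.84713632  1.19138431]
wrist 280.3839056171622 [0.36439444 0.57259447 0.38453857]
{'clock': 0.15, 'joint_pos': array([ 7.98191487e+01,  2.05833729e+01,  6.45829291e-01, -1.29010014e-02,
       -7.01351810e+01, -1.65067752e+01]), 'qvel': array([ 0.04940818, -0.175758  ,  0.15818475,  0.06035466,  0.04813383,
       -0.02324978]), 'tau': array([-9.09301380e-04, -5.83275568e+01,  2.93290687e+01,  7.00108990e+00,
        8.78999359e-03, -1.05034135e-04]), 'tool_pos': array([0.30303116, 0.602752  , 0.22582797]), 'orientation': array([-1.79990965e+02, -7.31736610e-02, -1.16692024e+02]), 'force': array([-0.44562959, -0.0722739 , -0.44095939]), 'moment': array([0.05261209, 0.0210683 , 0.00280493]), 'opening': 0.08782337646167457}
```

View pics/top0.png

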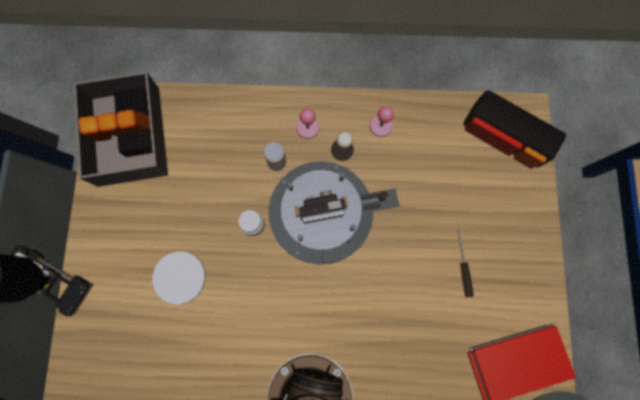

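View pics/side0.png

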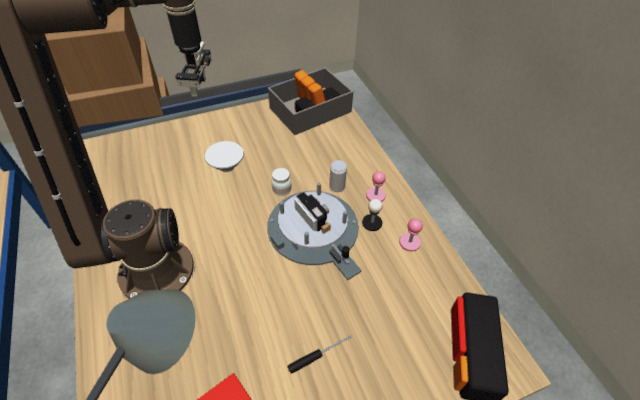

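```bash
python3 - <<'E'
from h import *
crop('top0',230,95,410,275,4,'t0c');crop('side0',250,140,430,290,4,'s0c')
E
```

```text
(no output)
```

View pics/t0c.png

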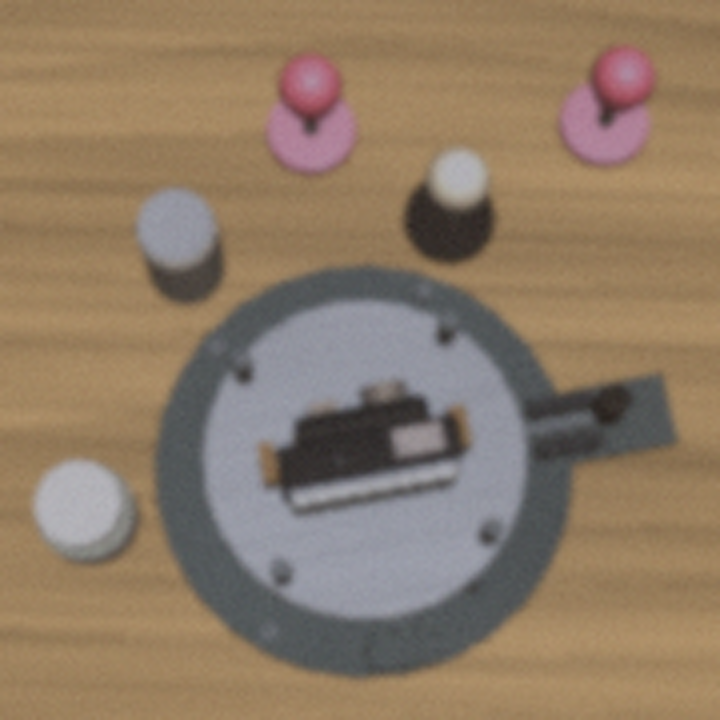

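View pics/s0c.png

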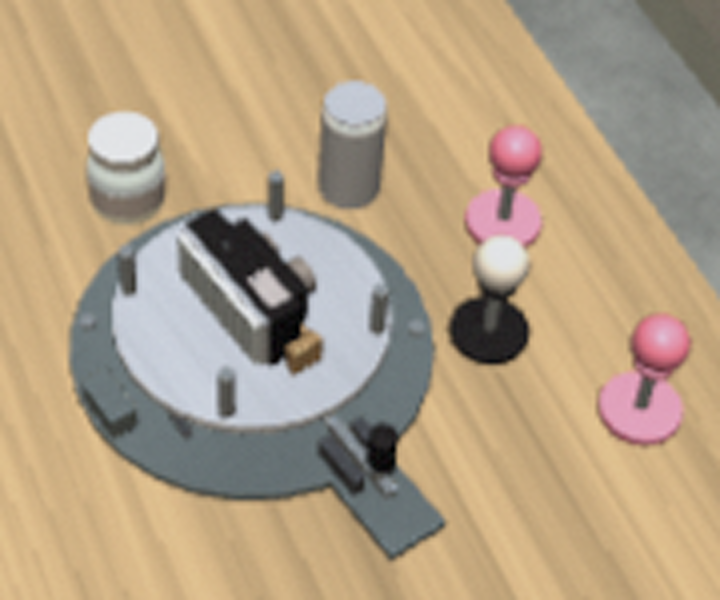

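```bash
cat > m.py <<'E'
from h import *
s=load('top0')
P=lambda u,v,z: ray(s,230+u/4,95+v/4,z)
ax=P(366,459,.052); print('axis',ax)
base=P(364,470,.012);print('basecentre',base)
pg=[P(*p,.107) for p in [(242,366),(446,327),(490,527),(282,570)]]
print('pegmean',np.mean(pg,0))
A=np.mean(pg,0)
for n,p in [('can',P(176,225,.115)),('jar',P(80,505,.085)),('dome',P(459,178,.098)),('foot',P(449,219,.003)),('knob',P(613,400,.09))]+[('peg',p) for p in pg]:
    d=p-A; print(n,p.round(4),np.hypot(*d[:2]).round(4),np.degrees(np.arctan2(d[1],d[0])).round(1))
a=P(290,500,.12);b=P(458,468,.12);d=b-a;print('lens edge dir',np.degrees(np.arctan2(d[1],d[0])),np.hypot(*d[:2]))
t=load('side0')
Q=lambda u,v,z: ray(t,250+u/4,140+v/4,z)
for n,p in [('dome',Q(501,265,.098)),('knob',Q(383,430,.09)),('can',Q(355,103,.115)),('jar',Q(124,137,.085))]+[('peg',Q(*p,.107)) for p in [(275,176),(379,290),(226,372),(126,250)]]: print(n,p.round(4))
E
python3 m.py
```

```text
axis [ 0.52999208 -0.01788917  0.052     ]
basecentre [ 0.52869752 -0.01727325  0.012     ]
pegmean [ 0.52922122 -0.01601611  0.107     ]
can [0.6859 0.125  0.115 ] 0.2108 42.0
jar [0.4842 0.1861 0.085 ] 0.207 102.6
dome [ 0.7342 -0.08    0.098 ] 0.2147 -17.3
foot [ 0.7334 -0.0791  0.003 ] 0.2137 -17.2
knob [ 0.572  -0.1943  0.09  ] 0.1833 -76.5
peg [0.5847 0.0734 0.107 ] 0.1052 58.2
peg [ 0.6181 -0.0718  0.107 ] 0.1049 -32.1
peg [ 0.4744 -0.1051  0.107 ] 0.1046 -121.6
peg [0.4397 0.0394 0.107 ] 0.1053 148.2
lens edge dir -77.28977397124366 0.11932626797632487
dome [ 0.7343 -0.0833  0.098 ]
knob [ 0.5761 -0.1947  0.09  ]
can [0.6885 0.1217 0.115 ]
jar [0.489  0.1834 0.085 ]
peg [0.5911 0.0715 0.107 ]
peg [ 0.6239 -0.0774  0.107 ]
peg [ 0.4771 -0.1097  0.107 ]
peg [0.4435 0.038  0.107 ]
```

```bash
cat > plan.py <<'E'
from h import *
from scipy.spatial.transform import Rotation as Ro
def rows(targets,nd=3):
    """targets: (x,y,z,yaw)"""
    o=sensors.get_obs();p=np.array(o['tool_pos']);R=Ro.from_euler('xyz',o['orientation'],degrees=True)
    print('now',o['clock'],p.round(4),o['orientation'].round(2),'q6',o['joint_pos'][5].round(1),'F',o['force'].round(1))
    out=[]
    for x,y,z,yaw in targets:
        d=R.inv().apply(np.array([x,y,z])-p)/.15
        r=(R.inv()*Ro.from_euler('xyz',[180,0,yaw],degrees=True)).as_rotvec()/np.pi*3
        out.append([round(float(v),nd) for v in list(d)+list(r)])
    print(out)
def line(a,b,n): 
    a=np.array(a);b=np.array(b); return [a+(b-a)*(i+1)/n for i in range(n)]
E
python3 - <<'E'
from plan import *
rows(line([.303,.603,.227,243.3],[.35,.47,.227,210],4)+[[.35,.47,.227,210]])
E
```

```text
now 0.15 [0.303  0.6028 0.2258] [-1.7999e+02 -7.0000e-02 -1.1669e+02] q6 -16.5 F [-0.4 -0.1 -0.4]
[[0.161, -0.169, -0.008, -0.0, -0.001, 0.139], [0.324, -0.338, -0.007, -0.0, -0.001, 0.278], [0.487, -0.508, -0.007, -0.0, -0.001, 0.416], [0.65, -0.677, -0.007, -0.001, -0.001, 0.555], [0.65, -0.677, -0.007, -0.001, -0.001, 0.555]]
```

>>> drive_tool(
  moves=[
    [0.161,-0.169,0,0,0,0.139],
    [0.324,-0.338,0,0,0,0.278],
    [0.487,-0.508,0,0,0,0.416],
    [0.65,-0.677,0,0,0,0.555],
    [0.8,-0.83,0,0,0,0.68],
    [0.93,-0.95,0,0,0,0.8],
    [0.93,-0.95,0,0,0,0.8],
  ],
  fingers=-0.3,
)

```text
clock: 0.85
tool_pos: [0.3681, 0.4113, 0.2263]
orientation: [-179.9, -0.1, -165.0]
force: [0.6, 0.9, 1.1]
opening: 0.037
```

```bash
python3 - <<'E'
from plan import *
o=sensors.get_obs();p=o['tool_pos'];y=o['orientation'][2]%360
rows(line([*p,y],[p[0]+.05,p[1]-.15,.225,y-32],4)+[[p[0]+.05,p[1]-.15,.225,y-32]])
print(o['opening'])
E
```

```text
now 0.85 [0.3681 0.4113 0.2263] [-1.7994e+02 -6.0000e-02 -1.6503e+02] q6 -53.5 F [0.6 0.9 1.1]
[[-0.016, -0.263, 0.002, -0.001, -0.001, 0.133], [-0.032, -0.526, 0.005, -0.001, -0.001, 0.267], [-0.048, -0.789, 0.007, -0.001, -0.001, 0.4], [-0.064, -1.052, 0.01, -0.001, -0.001, 0.533], [-0.064, -1.052, 0.01, -0.001, -0.001, 0.533]]
0.03701575914773862
```

>>> drive_tool(
  moves=[
    [-0.016,-0.263,0.0,0,0,0.133],
    [-0.032,-0.526,0.0,0,0,0.267],
    [-0.048,-0.789,0,0,0,0.4],
    [-0.06,-0.99,0,0,0,0.52],
    [-0.06,-0.99,0,0,0,0.55],
    [-0.06,-0.99,0,0,0,0.55],
  ],
)

```text
clock: 1.45
tool_pos: [0.4154, 0.2699, 0.2266]
orientation: [-179.9, -0.0, 162.0]
force: [-0.1, 0.2, -0.5]
opening: 0.0305
```

```bash
python3 - <<'E'
from plan import *
o=sensors.get_obs();p=o['tool_pos'];y=o['orientation'][2]%360
rows(line([*p,y],[p[0]+.035,p[1]-.15,.225,148.2],4)+[[p[0]+.035,p[1]-.15,.225,148.2]])
E
```

```text
now 1.45 [0.4154 0.2699 0.2266] [-1.7994e+02 -1.0000e-02  1.6195e+02] q6 -73.8 F [-0.1  0.2 -0.5]
[[-0.133, -0.22, 0.003, -0.001, -0.0, 0.057], [-0.266, -0.439, 0.006, -0.001, -0.0, 0.115], [-0.399, -0.659, 0.009, -0.001, -0.0, 0.172], [-0.532, -0.879, 0.012, -0.001, -0.0, 0.229], [-0.532, -0.879, 0.012, -0.001, -0.0, 0.229]]
```

>>> drive_tool(
  moves=[
    [-0.133,-0.22,0,0,0,0.057],
    [-0.266,-0.439,0,0,0,0.115],
    [-0.399,-0.659,0,0,0,0.172],
    [-0.532,-0.879,0,0,0,0.229],
    [-0.6,-0.98,0,0,0,0.229],
    [-0.6,-0.98,0,0,0,0.229],
  ],
)

```text
clock: 2.05
tool_pos: [0.4558, 0.1012, 0.2267]
orientation: [-179.9, -0.0, 148.2]
force: [-1.3, 0.6, 0.1]
opening: 0.0308
```

```bash
python3 - <<'E'
from plan import *
o=sensors.get_obs();p=o['tool_pos']
snap('wrist','w1')
rows(line([*p,148.2],[.460,p[1]-.12,.225,148.2],4)+[[.46,p[1]-.12,.225,148.2]])
E
```

```text
now 2.1 [0.4558 0.1021 0.2266] [-1.7993e+02 -1.0000e-02  1.4825e+02] q6 -68.7 F [-0.5  0.3  0.4]
[[-0.115, -0.171, 0.003, -0.001, -0.0, 0.001], [-0.226, -0.338, 0.006, -0.001, -0.0, 0.001], [-0.337, -0.504, 0.009, -0.001, -0.0, 0.001], [-0.448, -0.671, 0.012, -0.001, -0.0, 0.001], [-0.448, -0.671, 0.012, -0.001, -0.0, 0.001]]
```

View pics/w1.png

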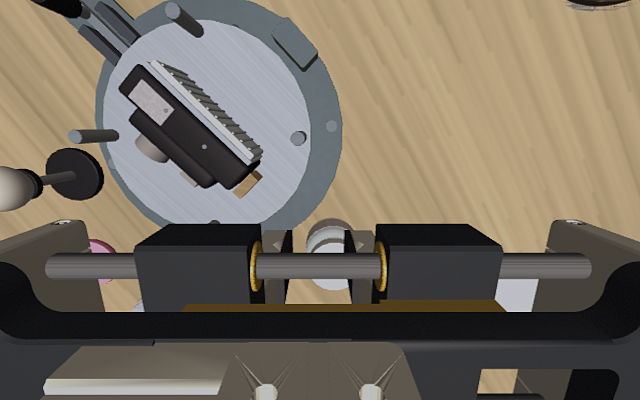

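```bash
python3 - <<'E'
from h import *
s=load('w1'); print(-np.array(s['R']).T@s['t'])
for p in [(296,139),(76,137),(172,9)]: print(ray(s,*p,.107))
for a in [58.2,-31.8,-121.8,148.2]:
    for A in [(.53,-.0185)]:
        q=np.array([A[0]+.108*np.cos(np.radians(a)),A[1]+.108*np.sin(np.radians(a))]); print(q,proj(s,[*q,.107]))
crop('w1',40,0,360,240,2.5,'w1c')
E
```

```text
[0.41869966 0.04321231 0.38555443]
[0.44298341 0.04175717 0.107     ]
[ 0.62321347 -0.07220453  0.107     ]
[ 0.47454772 -0.10773995  0.107     ]
[0.58691123 0.07328841] (np.float64(198.69099960006707), np.float64(237.6331140659325))
[ 0.62178841 -0.07541123] (np.float64(74.70587980680605), np.float64(133.3105352450565))
[ 0.47308877 -0.11028841] (np.float64(171.42784306624455), np.float64(5.130350825241521))
[0.43821159 0.03841123] (np.float64(298.26233599157314), np.float64(133.3209781665094))
```

View pics/w1c.png

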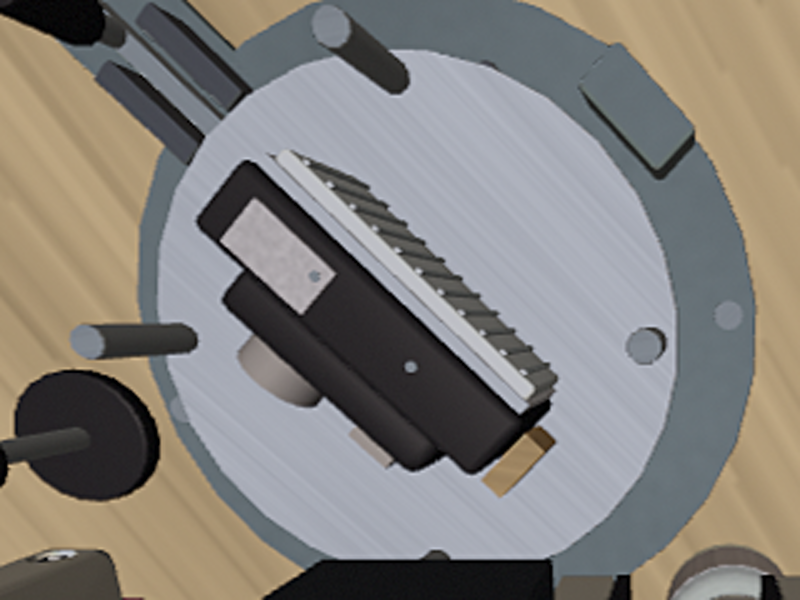

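```bash
python3 - <<'E'
from plan import *
a=[.4558,.1012,.2267,148.2]
rows(line(a,[.475,-.034,.2267,148.2],3)+line([.475,-.034,.2267,148.2],[.4755,-.107,.2267,148.2],2)+[[.4755,-.107,.2267,148.2]])
E
```

```text
now 2.1 [0.4558 0.1021 0.2266] [-1.7993e+02 -1.0000e-02  1.4825e+02] q6 -68.7 F [-0.5  0.3  0.4]
[[-0.198, -0.238, -0.0, -0.001, -0.0, 0.001], [-0.392, -0.471, 0.0, -0.001, -0.0, 0.001], [-0.587, -0.704, 0.0, -0.001, -0.0, 0.001], [-0.716, -0.91, 0.001, -0.001, -0.0, 0.001], [-0.846, -1.116, 0.001, -0.001, -0.0, 0.001], [-0.846, -1.116, 0.001, -0.001, -0.0, 0.001]]
```

>>> drive_tool(
  moves=[
    [-0.198,-0.238,0,0,0,0],
    [-0.392,-0.471,0,0,0,0],
    [-0.587,-0.704,0,0,0,0],
    [-0.7,-0.87,0,0,0,0],
    [-0.8,-1.0,0,0,0,0],
    [-0.8,-1.0,0,0,0,0],
  ],
)

```text
clock: 2.7
tool_pos: [0.4794, -0.0895, 0.2265]
orientation: [-179.9, -0.0, 148.3]
force: [-0.4, 0.1, -0.6]
opening: 0.0308
```

```bash
python3 - <<'E'
from plan import *
snap('wrist','w2')
a=[.4751,-.1083,.2267,148.2]
rows([a]+line(a,[.4751,-.1083,.077,148.2],5)+[[.4751,-.1083,.077,148.2]]*2)
E
```

```text
now 2.75 [ 0.4793 -0.0886  0.2265] [-1.7991e+02 -3.0000e-02  1.4825e+02] q6 -44.5 F [ 0.5 -0.  -0.5]
[[-0.045, -0.127, -0.001, -0.001, -0.001, 0.001], [-0.046, -0.126, 0.198, -0.001, -0.001, 0.001], [-0.046, -0.126, 0.398, -0.001, -0.001, 0.001], [-0.046, -0.126, 0.598, -0.001, -0.001, 0.001], [-0.046, -0.125, 0.797, -0.001, -0.001, 0.001], [-0.046, -0.125, 0.997, -0.001, -0.001, 0.001], [-0.046, -0.125, 0.997, -0.001, -0.001, 0.001], [-0.046, -0.125, 0.997, -0.001, -0.001, 0.001]]
```

View pics/w2.png

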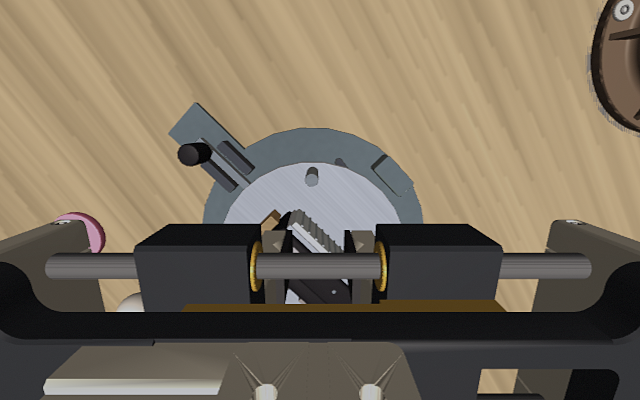

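```bash
python3 - <<'E'
from h import *
s=load('w2'); crop('w2',160,90,440,230,2.8,'w2c')
print(ray(s,311,171,.107),ray(s,188,154,.09))
E
```

```text
[ 0.47071986 -0.11485642  0.107     ] [ 0.57207291 -0.19557463  0.09      ]
```

View pics/w2c.png

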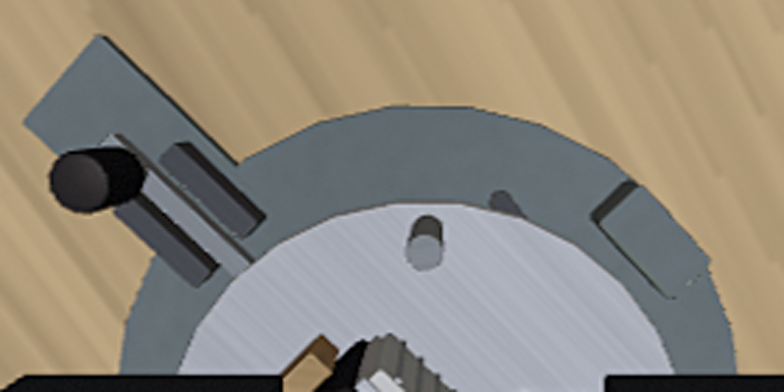

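```bash
python3 - <<'E'
from h import *
s=load('w2'); 
print(ray(s,311.4,180,.107),ray(s,188.6,155,.09))
E
```

```text
[ 0.47522829 -0.10692431  0.107     ] [ 0.57218961 -0.19443015  0.09      ]
```

>>> drive_tool(
  moves=[
    [-0.045,-0.125,0,0,0,0],
    [-0.045,-0.125,0.2,0,0,0],
    [-0.045,-0.125,0.4,0,0,0],
    [-0.045,-0.125,0.6,0,0,0],
    [-0.045,-0.125,0.8,0,0,0],
    [-0.045,-0.125,1.0,0,0,0],
    [-0.045,-0.125,1.0,0,0,0],
    [-0.045,-0.125,1.0,0,0,0],
  ],
)

```text
clock: 3.55
tool_pos: [0.4754, -0.1072, 0.0769]
orientation: [-179.9, -0.1, 148.4]
force: [0.1, -0.1, 0.5]
opening: 0.0307
```

```bash
cat >> plan.py <<'E'
A=np.array([.532,-.0165])
def arc(a0,a1,n,r=.108,z=.077):
    return [[A[0]+r*np.cos(np.radians(a)),A[1]+r*np.sin(np.radians(a)),z,a+270] for a in np.linspace(a0,a1,n+1)[1:]]
E
python3 - <<'E'
from plan import *
rows(arc(-121.8,-81.8,8))
E
```

```text
now 3.55 [ 0.4754 -0.1072  0.0769] [-1.7986e+02 -6.0000e-02  1.4839e+02] q6 -42.2 F [ 0.1 -0.1  0.5]
[[-0.065, -0.004, -0.001, -0.002, -0.001, -0.08], [-0.127, 0.003, -0.001, -0.002, -0.001, -0.163], [-0.188, 0.017, -0.001, -0.002, -0.001, -0.247], [-0.248, 0.036, -0.001, -0.002, -0.001, -0.33], [-0.306, 0.059, -0.001, -0.002, -0.002, -0.413], [-0.362, 0.088, -0.002, -0.002, -0.002, -0.497], [-0.415, 0.122, -0.002, -0.002, -0.002, -0.58], [-0.465, 0.16, -0.002, -0.002, -0.002, -0.663]]
```

>>> drive_tool(
  moves=[
    [-0.065,-0.004,0,0,0,-0.08],
    [-0.127,0.003,0,0,0,-0.163],
    [-0.188,0.017,0,0,0,-0.247],
    [-0.248,0.036,0,0,0,-0.33],
    [-0.306,0.059,0,0,0,-0.413],
    [-0.362,0.088,0,0,0,-0.497],
    [-0.415,0.122,0,0,0,-0.58],
    [-0.465,0.16,0,0,0,-0.663],
  ],
)

```text
clock: 4.35
tool_pos: [0.5465, -0.123, 0.0787]
orientation: [-179.9, -0.3, -171.6]
force: [-7.0, 0.4, 4.7]
opening: 0.0308
```

```bash
python3 - <<'E'
from plan import *
snap('wrist','w3')
rows(arc(-81.8,-41.8,8))
E
```

```text
now 4.4 [ 0.5488 -0.1228  0.0788] [-1.7991e+02 -1.0000e-01 -1.7125e+02] q6 1.3 F [-3.2 -0.2  2. ]
[[-0.053, -0.0, 0.012, -0.001, -0.002, -0.074], [-0.115, 0.007, 0.012, -0.001, -0.002, -0.158], [-0.177, 0.02, 0.012, -0.001, -0.002, -0.241], [-0.237, 0.039, 0.012, -0.001, -0.002, -0.324], [-0.295, 0.062, 0.012, -0.001, -0.002, -0.408], [-0.351, 0.091, 0.011, -0.001, -0.002, -0.491], [-0.404, 0.124, 0.011, -0.001, -0.002, -0.574], [-0.455, 0.162, 0.011, -0.001, -0.002, -0.658]]
```

View pics/w3.png

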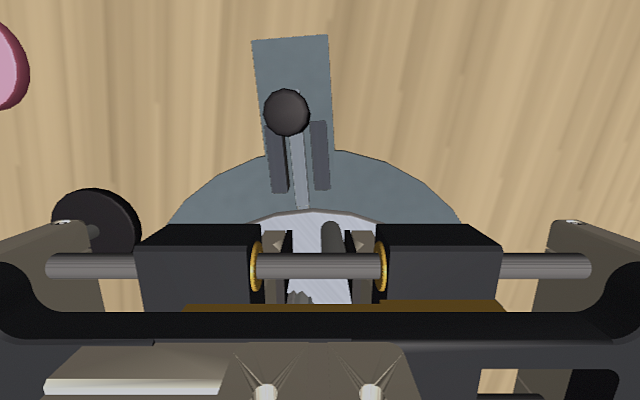

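>>> drive_tool(
  moves=[
    [-0.053,0,0.012,0,0,-0.074],
    [-0.115,0.007,0.012,0,0,-0.158],
    [-0.177,0.02,0.012,0,0,-0.241],
    [-0.237,0.039,0.012,0,0,-0.324],
    [-0.295,0.062,0.012,0,0,-0.408],
    [-0.351,0.091,0.012,0,0,-0.491],
    [-0.404,0.124,0.012,0,0,-0.574],
    [-0.455,0.162,0.012,0,0,-0.658],
  ],
)

```text
clock: 5.2
tool_pos: [0.6134, -0.0883, 0.0792]
orientation: [-179.9, -0.1, -131.6]
force: [-0.7, 0.2, 0.1]
opening: 0.0305
```

```bash
python3 - <<'E'
from plan import *
rows(arc(-41.8,-1.8,8))
E
```

```text
now 5.2 [ 0.6134 -0.0883  0.0792] [-1.7989e+02 -8.0000e-02 -1.3162e+02] q6 38.3 F [-0.7  0.2  0.1]
[[-0.058, 0.006, 0.014, -0.002, -0.001, -0.08], [-0.12, 0.014, 0.014, -0.002, -0.002, -0.164], [-0.181, 0.027, 0.014, -0.002, -0.002, -0.247], [-0.241, 0.046, 0.014, -0.002, -0.002, -0.33], [-0.3, 0.07, 0.014, -0.001, -0.002, -0.414], [-0.355, 0.099, 0.014, -0.001, -0.002, -0.497], [-0.408, 0.132, 0.014, -0.001, -0.002, -0.58], [-0.458, 0.17, 0.014, -0.001, -0.002, -0.664]]
```

>>> drive_tool(
  moves=[
    [-0.058,0.006,0.014,0,0,-0.08],
    [-0.12,0.014,0.014,0,0,-0.164],
    [-0.181,0.027,0.014,0,0,-0.247],
    [-0.241,0.046,0.014,0,0,-0.33],
    [-0.3,0.07,0.014,0,0,-0.414],
    [-0.355,0.099,0.014,0,0,-0.497],
    [-0.408,0.132,0.014,0,0,-0.58],
    [-0.458,0.17,0.014,0,0,-0.664],
  ],
)

```text
clock: 6.0
tool_pos: [0.6413, -0.0189, 0.0793]
orientation: [-179.8, -0.1, -91.6]
force: [0.3, -0.5, -0.6]
opening: 0.031
```

```bash
python3 - <<'E'
from plan import *
rows(arc(-1.8,31,6)+arc(31,28.2,1)*2)
E
```

```text
now 6.0 [ 0.6413 -0.0189  0.0793] [-1.7978e+02 -9.0000e-02 -9.1610e+01] q6 72.5 F [ 0.3 -0.5 -0.6]
[[-0.062, 0.012, 0.015, -0.004, -0.002, -0.088], [-0.13, 0.022, 0.015, -0.003, -0.002, -0.179], [-0.196, 0.038, 0.015, -0.003, -0.002, -0.27], [-0.261, 0.06, 0.015, -0.003, -0.002, -0.361], [-0.324, 0.088, 0.015, -0.003, -0.002, -0.452], [-0.383, 0.122, 0.014, -0.003, -0.003, -0.543], [-0.353, 0.104, 0.015, -0.003, -0.002, -0.497], [-0.353, 0.104, 0.015, -0.003, -0.002, -0.497]]
```

>>> drive_tool(
  moves=[
    [-0.062,0.012,0.015,0,0,-0.088],
    [-0.13,0.022,0.015,0,0,-0.179],
    [-0.196,0.038,0.015,0,0,-0.27],
    [-0.261,0.06,0.015,0,0,-0.361],
    [-0.324,0.088,0.015,0,0,-0.452],
    [-0.383,0.122,0.015,0,0,-0.543],
    [-0.353,0.104,0.015,0,0,-0.497],
    [-0.353,0.104,0.015,0,0,-0.497],
  ],
)

```text
clock: 6.8
tool_pos: [0.6285, 0.0354, 0.0792]
orientation: [-179.7, -0.2, -61.8]
force: [0.5, 0.6, 0.9]
opening: 0.0304
```

```bash
python3 - <<'E'
from plan import *
snap('top','top1');snap('side','side1')
crop('top1',230,95,410,275,4,'t1c');crop('side1',250,140,430,290,4,'s1c')
rows([])
E
```

```text
now 6.9 [0.628  0.0351 0.0785] [-179.73   -0.22  -61.75] q6 97.0 F [0.5 0.4 0.4]
[]
```

View pics/s1c.png

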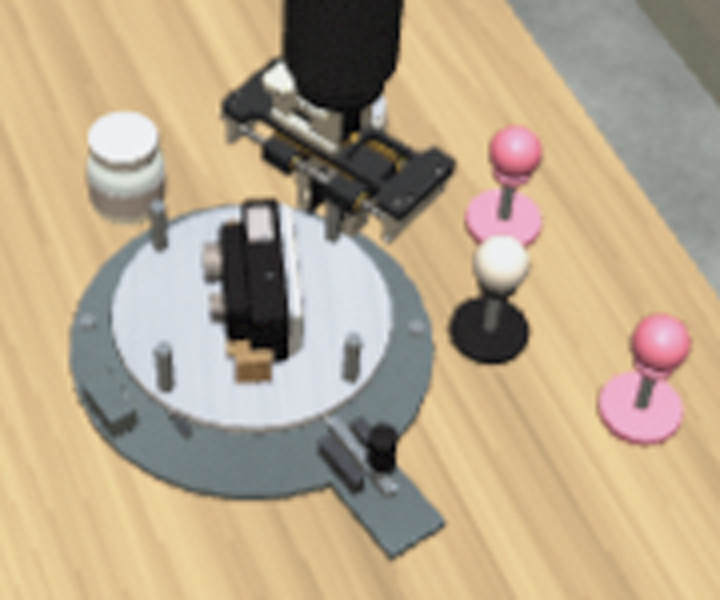

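>>> drive_tool(
  moves=[
    [0,0,-0.2,0,0,0],
    [0,0,-0.5,0,0,0],
    [0,0,-0.8,0,0,0],
    [0,0,-0.95,0,0,0.1],
    [0.2,0,-0.95,0,0,0.24],
    [0.45,0,-0.95,0,0,0.38],
    [0.7,0,-0.95,0,0,0.52],
    [0.95,0,-0.95,0,0,0.66],
  ],
)

```text
clock: 7.7
tool_pos: [0.6953, -0.0913, 0.2225]
orientation: [-179.6, 0.0, -101.6]
force: [0.3, 1.0, -0.5]
opening: 0.0307
```

```bash
python3 - <<'E'
from plan import *
r=np.radians(-77.3)
o=sensors.get_obs();p=o['tool_pos'];y=o['orientation'][2]%360
t=[A[0]+.230*np.cos(r),A[1]+.230*np.sin(r),.21,192.7];print(t)
rows(line([*p,y],t,8))
E
```

```text
[np.float64(0.5825646270011526), np.float64(-0.24087294510754703), 0.21, 192.7]
now 7.7 [ 0.6953 -0.0913  0.2225] [-1.7958e+02  3.0000e-02 -1.0165e+02] q6 69.9 F [ 0.3  1.  -0.5]
[[0.141, 0.067, 0.01, -0.007, 0.001, 0.137], [0.282, 0.134, 0.02, -0.007, 0.002, 0.274], [0.423, 0.201, 0.03, -0.007, 0.002, 0.41], [0.564, 0.268, 0.039, -0.007, 0.003, 0.547], [0.705, 0.334, 0.049, -0.006, 0.003, 0.684], [0.846, 0.401, 0.059, -0.006, 0.004, 0.821], [0.988, 0.468, 0.069, -0.006, 0.004, 0.957], [1.129, 0.535, 0.079, -0.006, 0.004, 1.094]]
```

>>> drive_tool(
  moves=[
    [0.141,0.067,0.01,-0.003,0,0.13],
    [0.282,0.134,0.02,-0.006,0,0.26],
    [0.423,0.201,0.03,-0.006,0,0.39],
    [0.564,0.268,0.04,-0.006,0,0.52],
    [0.705,0.334,0.05,-0.006,0,0.65],
    [0.846,0.401,0.06,-0.006,0,0.78],
    [0.95,0.468,0.07,-0.006,0,0.91],
    [0.98,0.51,0.08,-0.006,0,0.98],
  ],
  fingers=-1,
)

```text
clock: 8.5
tool_pos: [0.5898, -0.2211, 0.2106]
orientation: [179.9, 0.2, -160.8]
force: [0.5, -0.4, 0.9]
opening: 0.0004
```

```bash
python3 - <<'E'
from plan import *
snap('top','top2');snap('side','side2');snap('wrist','w4')
crop('top2',230,95,410,275,4,'t2c');crop('side2',250,140,430,290,4,'s2c')
t=[.5826,-.2409,.19,192.7]
rows([t,t]+line(t,[.5826,-.2409,.062,192.7],4)+[[.5826,-.2409,.062,192.7]])
E
```

```text
now 8.65 [ 0.5907 -0.2201  0.2106] [ 179.91    0.25 -160.38] q6 22.5 F [ 0.6 -0.6  0.3]
[[0.098, -0.113, 0.137, 0.002, 0.004, 0.115], [0.098, -0.113, 0.137, 0.002, 0.004, 0.115], [0.099, -0.113, 0.35, 0.002, 0.004, 0.115], [0.1, -0.114, 0.563, 0.002, 0.004, 0.115], [0.101, -0.114, 0.777, 0.002, 0.004, 0.115], [0.102, -0.114, 0.99, 0.002, 0.004, 0.115], [0.102, -0.114, 0.99, 0.002, 0.004, 0.115]]
```

View pics/t2c.png

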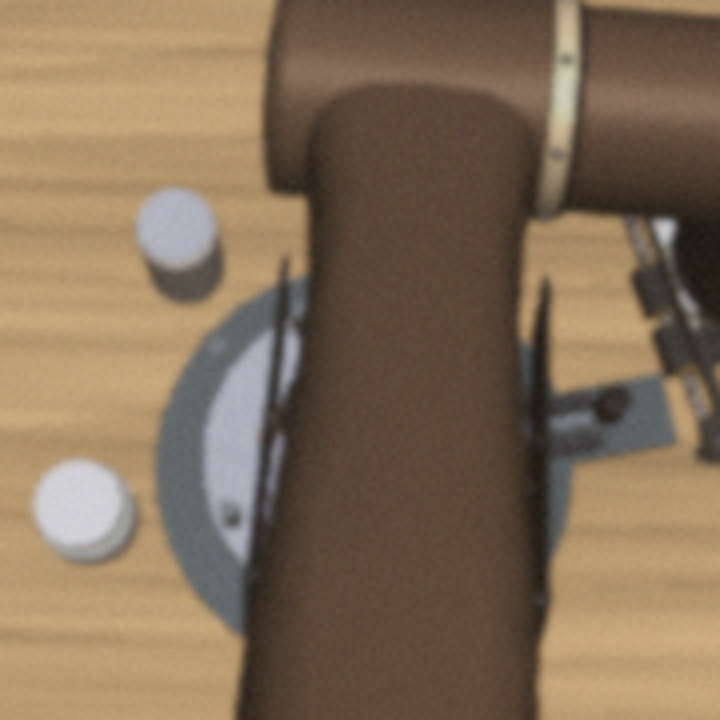

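View pics/s2c.png

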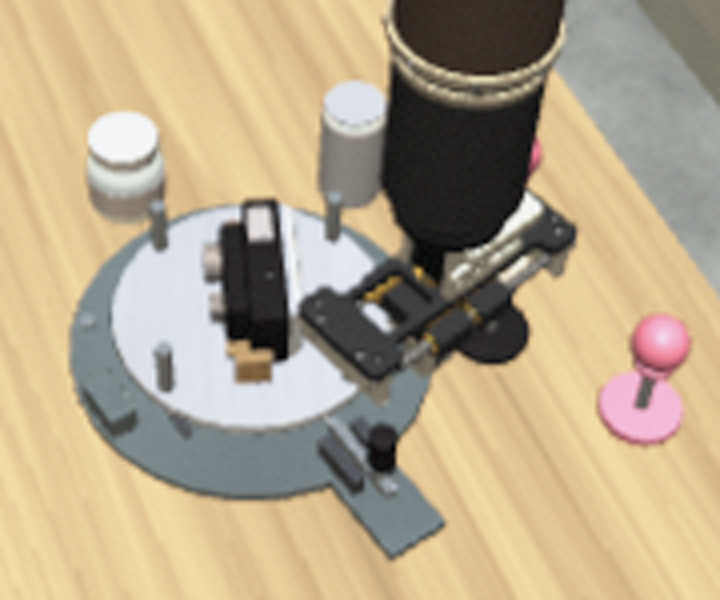

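View pics/w4.png

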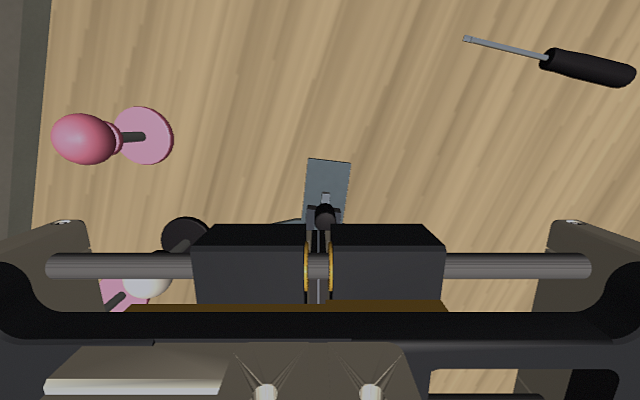

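```bash
python3 - <<'E'
from plan import *
t=load('side0')
Q=lambda u,v,z: ray(t,250+u/4,140+v/4,z)[:2]
def ang(L):
    P=np.array([Q(*p,.107) for p in L]);c=(P[0]+P[2])/2; c2=(P[1]+P[3])/2;print(c,c2)
    c=(c+c2)/2; return np.degrees(np.arctan2(*(P-c).T[::-1])).round(1)
print(ang([(275,176),(379,290),(226,372),(126,250)]))
print(ang([(333,195),(351,338),(163,347),(157,203)]))
E
```

```text
[ 0.53408642 -0.01911721] [ 0.53366768 -0.01965568]
[  57.8  -32.8 -122.2  147.6]
[ 0.53422717 -0.01782685] [ 0.53380835 -0.01797978]
[  28.   -63.2 -152.   117. ]
```

>>> drive_tool(
  moves=[
    [0.098,-0.113,0.06,0,0,0.115],
    [0.098,-0.113,0.137,0,0,0.115],
    [0.099,-0.113,0.35,0,0,0.115],
    [0.1,-0.114,0.563,0,0,0.115],
    [0.1,-0.114,0.777,0,0,0.115],
    [0.1,-0.114,0.9,0,0,0.115],
    [0.1,-0.114,0.97,0,0,0.115],
    [0.1,-0.114,0.97,0,0,0.115],
  ],
)

```text
clock: 9.45
tool_pos: [0.5825, -0.2402, 0.0635]
orientation: [179.8, 0.1, -167.2]
force: [0.2, -0.3, 0.4]
opening: 0.0003
```

```bash
python3 - <<'E'
from plan import *
snap('wrist','w5')
r=np.radians(-77.3)
f=lambda R:[A[0]+R*np.cos(r),A[1]+R*np.sin(r),.062,192.7]
rows([f(R) for R in (.222,.214,.206,.201,.196,.191,.186,.181)])
E
```

```text
now 9.5 [ 0.5832 -0.2405  0.0649] [ 179.88    0.21 -167.16] q6 17.8 F [ 0.1 -0.2  0.6]
[[0.005, 0.052, 0.019, 0.002, 0.003, 0.002], [0.005, 0.105, 0.019, 0.002, 0.003, 0.002], [0.004, 0.158, 0.019, 0.002, 0.003, 0.002], [0.004, 0.192, 0.02, 0.002, 0.003, 0.002], [0.004, 0.225, 0.02, 0.002, 0.003, 0.002], [0.004, 0.258, 0.02, 0.002, 0.003, 0.002], [0.004, 0.292, 0.02, 0.002, 0.003, 0.002], [0.004, 0.325, 0.02, 0.002, 0.003, 0.002]]
```

View pics/w5.png

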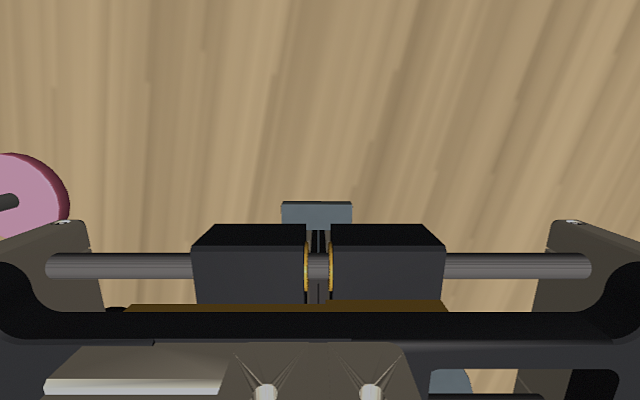

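>>> drive_tool(
  moves=[
    [0.004,0.052,0.018,0,0,0],
    [0.004,0.105,0.018,0,0,0],
    [0.004,0.158,0.018,0,0,0],
    [0.004,0.192,0.018,0,0,0],
    [0.004,0.225,0.018,0,0,0],
    [0.004,0.258,0.018,0,0,0],
    [0.004,0.292,0.018,0,0,0],
    [0.004,0.325,0.018,0,0,0],
  ],
)

```text
clock: 10.3
tool_pos: [0.5722, -0.1928, 0.0627]
orientation: [179.9, 0.3, -167.2]
force: [1.1, -3.6, 1.5]
opening: 0.0002
```

```bash
python3 - <<'E'
from plan import *
snap('side','side3');crop('side3',250,140,430,290,4,'s3c')
r=np.radians(-77.3)
o=sensors.get_obs();d=o['tool_pos'][:2]-A;print(np.hypot(*d),np.degrees(np.arctan2(d[1],d[0])))
f=lambda R:[A[0]+R*np.cos(r),A[1]+R*np.sin(r),.062,192.7]
rows([f(R) for R in (.179,.177,.175,.174,.173)])
E
```

```text
0.18021358724603573 -77.17749814365844
now 10.35 [ 0.572  -0.1922  0.0625] [ 179.89    0.25 -167.15] q6 13.2 F [ 1.3 -0.3  0.7]
[[0.003, 0.008, 0.004, 0.002, 0.004, 0.002], [0.003, 0.021, 0.004, 0.002, 0.004, 0.002], [0.002, 0.035, 0.004, 0.002, 0.004, 0.002], [0.002, 0.041, 0.004, 0.002, 0.004, 0.002], [0.002, 0.048, 0.004, 0.002, 0.004, 0.002]]
```

View pics/s3c.png

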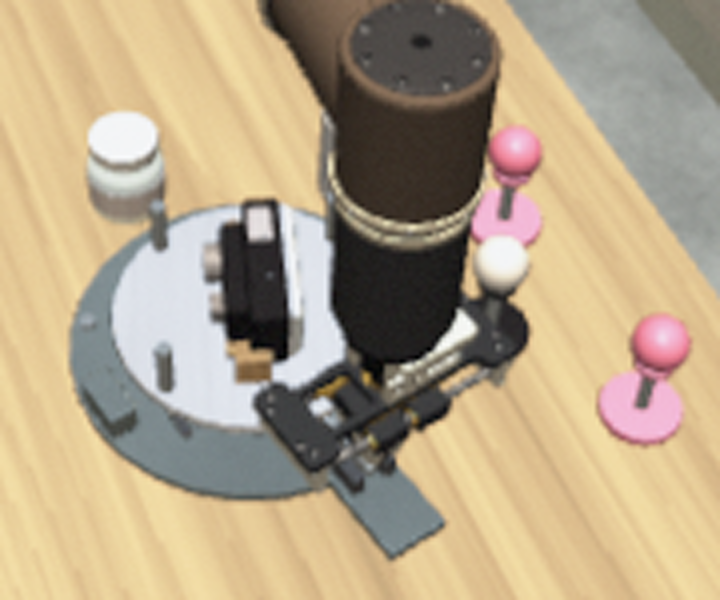

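>>> drive_tool(
  moves=[
    [0.002,0.01,0.003,0,0,0],
    [0.002,0.02,0.003,0,0,0],
    [0.002,0.03,0.003,0,0,0],
    [0.002,0.036,0.003,0,0,0],
    [0.002,0.042,0.003,0,0,0],
  ],
)

```text
clock: 10.85
tool_pos: [0.5714, -0.1889, 0.0626]
orientation: [-179.9, 0.3, -167.1]
force: [5.7, -22.0, -3.1]
opening: 0.0007
```

>>> drive_tool(
  moves=[
    [0,0.012,0,0,0,0],
    [0,0.02,0,0,0,0],
    [0,0.025,0,0,0,0],
  ],
)

```text
clock: 11.15
tool_pos: [0.5714, -0.1888, 0.0628]
orientation: [-179.7, 0.3, -167.1]
force: [6.3, -26.4, -6.7]
opening: 0.0005
```

Firm stop, no further travel. Back off and look.

>>> drive_tool(
  moves=[
    [0,-0.1,0,0,0,0],
    [0,-0.3,0,0,0,0],
    [0,-0.3,-0.3,0,0,0],
    [0,-0.5,-0.6,0,0,0],
    [0,-0.8,-0.95,0,0,0],
    [0,-0.98,-0.95,0,0,0],
    [0,-0.98,-0.95,0,0,0],
  ],
)

```text
clock: 11.85
tool_pos: [0.6045, -0.3357, 0.2088]
orientation: [-179.5, 0.5, -167.3]
force: [-0.1, 0.7, -0.5]
opening: 0.0006
```

```bash
python3 - <<'E'
from plan import *
snap('side','side4');crop('side4',250,140,430,290,4,'s4c')
snap('top','top4');crop('top4',230,95,410,275,4,'t4c');snap('wrist','w6')
rows([])
E
```

```text
now 12.0 [ 0.6022 -0.3311  0.2046] [-179.78    0.21 -167.19] q6 25.3 F [-0.4  0.  -0.4]
[]
```

View pics/s4c.png

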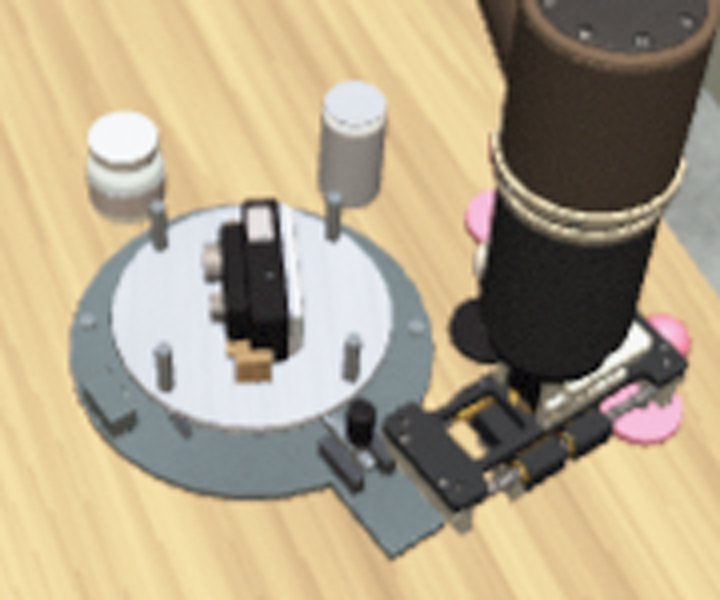

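View pics/t4c.png

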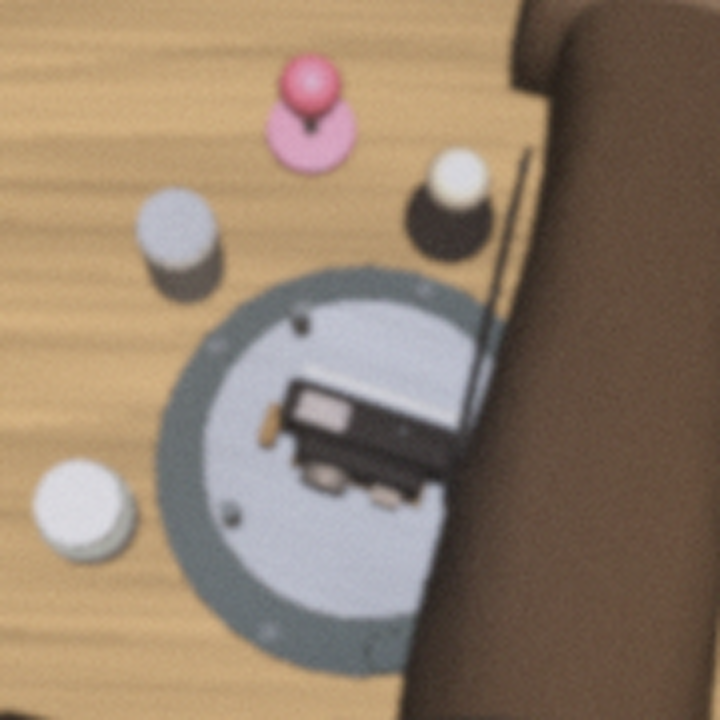

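```bash
python3 - <<'E'
from plan import *
t=load('side4')
Q=lambda u,v,z: ray(t,250+u/4,140+v/4,z)[:2]
a=Q(383,430,.09);b=Q(361,406,.09);print(a,b,np.hypot(*(a-b)),[np.hypot(*(k-[.534,-.0187])) for k in (a,b)])
x=load('top4')['pixels'].astype(int);y=load('top0')['pixels'].astype(int)
d=abs(x-y).sum(2)[95:200,230:350]>120; print(d[:60].sum())
E
```

```text
[ 0.57613973 -0.19470793] [ 0.56919889 -0.16762068] 0.027962374320150772 [np.float64(0.18098217259072732), np.float64(0.15302395075049985)]
27
```

```bash
python3 -c "
from plant import ticket;print(ticket.close_job())"
```

```text
the job is handed in; nothing more can be done
None
```

I turned the deck 150° anticlockwise by moving one peg between loosely set fingers. I let it settle in the click stop facing the white-ball meter, then pushed the lock bolt home with closed fingers. The job was handed in at about 12 s, with the arm well clear of everything.

- **Aim:** the pegs put the lens direction at about -17° in the world frame, and the white ball lies at -17.3°. The pegs looked unchanged after the bolt went in.
- **Bolt:** it came up against a firm stop. The force reached 26 N and there was no further travel. The knob moved about 28 mm, and the side camera put it 153 mm from the axis. Fully home is 155 mm, which is within camera error.
- **Bystanders:** the meter, can, jar and the nearer pink look-alike were in their original places in the last top picture. I did not look again at the round lamp or the screwdriver; the arm never came low near them.
- **Disagreement:** the cameras differed by 2–5 mm on where the axis is, so I used an average.

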